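# Push a row of cream jars home and close the retainer

### The arm

A 6-joint arm with a two-finger parallel gripper is mounted at the origin on the work surface. World frame = base frame: x ahead of the robot, y to its left, z up, the work surface at z = 0. Lengths are in m, angles in degrees, forces in N, time in s.
With the tool pointing down it reaches from about 0.375 to 0.9 m from the base axis. Payload 3.1 kg.
Tool frame: the origin (TCP) lies midway between the tips of the shut fingers; the grasp point (between the pads) lies 19 mm behind it; z points along the fingers, y is the line along which they close (so a half turn about z gives the same grasp; the last joint's range is limited). The gripper opens to 87 mm and grips with 3 to 60 N. Pads are 19 mm wide; open, the fingers measure 117 mm over their backs; the gripper's body (75 mm by 190 mm) begins 51 mm behind the grasp point.
Start: joints at [57.554, 30.224, 82.088, -0, 67.689, -10.227], TCP at [0.236, 0.579, 0.223] pointing down, gripper open.
Joint ranges: [-176.69, 176.69], [-43.24, 126.21], [12.49, 139.97], [-82, 262], [0, 151.66], [-163.58, 163.58]. Speed limits (degrees/s): [159.86, 159.86, 180, 180, 180, 180].

### API

Orientations are given as a 3x3 rotation matrix whose columns are the frame's x, y, z axes.
In Python, from rig import read_state, capture, camera_info, hand_in gives the robot as it stands.
- The arm moves only by the tool drive_tool, never from a script. Its argument "motion" is a list of rows, each a list of 2 entries, a list of its own where there are three numbers: the shift along the tool's x, y, z in mm, then the turn, a rotation vector about the tool's x, y, z in rad. A call has 1 to 5 rows; each row shifts and turns the commanded pose from where the row before left it, along the tool's axes as they then stand; what a row does not reach is not made up. A row lasts 1/10 s, in which the tool goes at most 50 mm and 8.59 degrees, less where a joint would pass 70% of its speed; a pose out of reach is approached as far as the arm can. A call is refused whole if a number of a shift passes 50 or a number of a turn 0.15, either way. A call with a gripper value outside its range is refused whole. "gripper" is the opening, from 0 (shut) to 1 (fully open), set as the call begins (left out, the last holds). The fingers move at their own pace and stop on an object; the grip force is fixed at half the most. Time passes only in rows, so rows that do not move let the fingers close. It gives the time, the measured TCP pose, the force, the opening and the grip force at its end, in the units of the state.
- read_state(): the state, without advancing time (a new reading comes with each control period).
- capture(name): name is "side" or "top"; returns the picture (400x640x3 uint8, red, green, blue); there is no depth.
- camera_info(name): a dict with "fovy" (degrees; the focal length in pixels is half the picture's height over the tangent of half this angle, whatever the lens; pixels are square), "cx", "cy" (the principal point, pixels), "xyz" and "orientation" of the camera in the world. Camera axes: x right, y down, z forward; pixel columns grow to the right and rows downward; lengths in m; the calibration is good to about 2 mm. A picture is of the moment at which its call begins. camera_info takes no time and is no camera call.
- hand_in(): hands the job in; it is judged then, once.
The state is a dict: "time_s": time; "joint_positions": joint angles; "qvel": joint speeds; "tau": joint torques, N m; "position": TCP position; "tcp_rot": TCP orientation; "force": force on the tool from outside, world axes, zero at the start; "moment": the same for the moment, N m; "opening": opening from 0.0 (shut) to 1.0 (fully open); "grasp_force": force on a finger pad.
Only numpy, scipy, OpenCV 4.12 (cv2) and the standard library are available. Lean on these libraries where they do the work, as an engineer would, in place of code of your own. Each camera call takes 0.05 s, during which the arm holds its last target. There are 200 camera calls.

### The job

Without gripping or lifting anything, gently push the row of four jars along the rail as one train, pushing only on the last jar, until the first jar is against the end stop and no gaps are left. Then push the retainer's black tab towards the lane so that its tongue goes fully across behind the last jar. Leave everything else on the bench where it stands, then move clear.

Things in the scene. Friction and masses are not known exactly. Their poses are not given: they have to be found in the camera images.
- rail: aluminium packing rail fixed to the bench: a lane with its floor 8 mm above the bench between two walls 42 mm apart, 4 mm thick, tops 22 mm above the bench. Origin on the bench under the lane's centre line. y axis: along the lane towards the end stop (walls from y = -183 to +157 mm, open at the -y end); x axis: across the lane, away from the robot; z up
- stop_face (a point): centre of the face of the dark steel end stop (50 mm wide, 40 mm tall, fixed) that the first jar must reach: rail x = 0, y = +155 mm, 28 mm above the bench. With the row fully home the back of the last jar is at rail y = -5 mm
- retainer (a joint): travel in m of the sliding steel tongue: 0 = withdrawn (tip at rail x = -33 mm, outside the wall), 0.045 = hard end, fully across (tip at x = +12 mm). Friction about 1.5 N, no spring, stays where left. Tongue at rail y = -20 to -10 mm, 23 to 31 mm above the bench: it passes 5 mm behind the last jar once the row is home, and is blocked while a jar is in the way
- housing (a point): top of the retainer's fixed grey housing on the rail's -x side: 70 mm (rail x) by 40 mm (rail y), 20 mm tall, with two guides up to 31 mm; this point is its centre, rail x = -60, y = -15 mm, 20 mm above the bench
- tab (a point): centre of the upright black tab on the retainer's outer end, by which it is pushed along rail +x: 8 mm thick (rail x), 26 mm wide (rail y), 36 mm tall, from 31 to 67 mm above the bench; it moves with the retainer, from rail x = -89 mm (withdrawn) to -44 mm (fully across), at rail y = -15 mm, 49 mm above the bench
- jar_1: filled cosmetic jar in the lane, the first, nearest the end stop. Square amber glass body 40 x 40 mm and 38 mm tall with a round white lid (36 mm across), 56 mm tall in all, about 75 to 155 g; origin at the centre of its underside, which lies on the lane's floor 8 mm above the bench; its y axis runs along the lane. The four jars start as one touching row, 50 to 130 mm short of the stop
- jar_2: filled cosmetic jar in the lane, the second from the stop. Square amber glass body 40 x 40 mm and 38 mm tall with a round white lid (36 mm across), 56 mm tall in all, about 75 to 155 g; origin at the centre of its underside, which lies on the lane's floor 8 mm above the bench; its y axis runs along the lane. The four jars start as one touching row, 50 to 130 mm short of the stop
- jar_3: filled cosmetic jar in the lane, the third from the stop. Square amber glass body 40 x 40 mm and 38 mm tall with a round white lid (36 mm across), 56 mm tall in all, about 75 to 155 g; origin at the centre of its underside, which lies on the lane's floor 8 mm above the bench; its y axis runs along the lane. The four jars start as one touching row, 50 to 130 mm short of the stop
- jar_4: filled cosmetic jar in the lane, the last, nearest the open end: the one to push on. Square amber glass body 40 x 40 mm and 38 mm tall with a round white lid (36 mm across), 56 mm tall in all, about 75 to 155 g; origin at the centre of its underside, which lies on the lane's floor 8 mm above the bench; its y axis runs along the lane. The four jars start as one touching row, 50 to 130 mm short of the stop
- spare_jar: a fifth jar like those of the row, but standing on the bench beside the rail, on its far side; bystander; origin at the centre of its underside
- beaker: small empty glass beaker, 60 mm across, 75 mm tall, beside the rail on its far side; bystander; origin at the centre of its underside
- loose_lid: loose white jar lid lying on the bench, 36 mm across, 14 mm tall, beside the rail on the retainer's side, towards the stop; bystander; origin at the centre of its underside
- vial: small capped amber vial, 28 mm across, 55 mm tall, beside the rail on the retainer's side, towards the open end; bystander; origin at the centre of its underside
- lotion_a: lotion bottle, 48 mm across, 125 mm tall, left on the bench; bystander; origin at the centre of its underside
- dish: white ceramic bowl, 100 mm across, 40 mm tall, right on the bench; bystander; origin at the centre of its underside
- spatula: spatula, 200 mm long, lying flat on the bench at the right; bystander
There are look-alikes about, which are no part of the job. Leave any purple, red or yellow look-alike of the jar_4 alone.

How it is judged (in metres and radians):
On the way, in this order (a step that is already met when the one before it is completed fails the run):
1. the four jars are pushed home against the end stop (y of jar_1 in the frame of rail above 0.131 m and x of jar_1 in the frame of rail between -0.005 and 0.005 m and height (world z) of each of jar_1, jar_2, jar_3, jar_4 below 0.012 m and angle between each of jar_1, jar_2, jar_3, jar_4's own z axis and vertical below 0.1 rad and y of jar_2 in the frame of rail above 0.091 m and x of jar_2 in the frame of rail between -0.005 and 0.005 m and y of jar_3 in the frame of rail above 0.051 m and x of jar_3 in the frame of rail between -0.005 and 0.005 m and y of jar_4 in the frame of rail above 0.011 m and x of jar_4 in the frame of rail between -0.005 and 0.005 m), for 0.2 s.
2. the retainer is pushed across behind the last jar (all of step 1 and value of joint retainer above 0.038 m), for 0.2 s.
At the end, for the whole second after the job is handed in: All four jars stand upright on the lane's floor, each within 4 mm of its place in a closed row against the end stop, at rest, and the retainer is across the lane behind them (joint above 0.038 of 0.045 m) (all of step 2 and linear speed of each of jar_1, jar_2, jar_3, jar_4 below 0.02 m/s); the robot touches nothing.
It fails at once if the last jar is gripped or rammed: over 35 N between the fingers and it (contact force between the fingers and jar_4 above 35 N).
It fails at once if a jar of the row is lifted more than 8 mm or tipped more than 0.3 rad (height (world z) of any of jar_1, jar_2, jar_3, jar_4 above 0.016 m or angle between any of jar_1, jar_2, jar_3, jar_4's own z axis and vertical above 0.3 rad).
It fails at once if the robot touches one of the first three jars (over 1 N): only the last may be pushed on (contact force between any of the fingers, the arm and jar_1 above 1 N or contact force between any of the fingers, the arm and jar_2 above 1 N or contact force between any of the fingers, the arm and jar_3 above 1 N).
It fails at once if a bystander is moved more than 20 mm (distance of any of spare_jar, beaker, loose_lid, vial, lotion_a, dish, spatula from where it was at the start of the episode above 0.02 m).
It also fails if it takes over 48 s, if anything falls off the work surface, if the arm or the gripper's body presses on something with over 40 N, if the wrist force passes 120 N, or if a joint passes its speed limit or range.

## Working session

There is one attempt and no reset: what is moved stays moved. The work goes in short steps, Python scripts to look and compute and a tool call to move; the robot and the scene stay as the last step left them, time stands still between calls to the robot, and variables do not carry over. Pictures are saved under pics/ and viewed, at most 10 in all, crops included, and the job is handed in when it is done.

Besides the shell and the picture viewer there is one more tool, called after "Request:" as a command line: name --argument value ..., lists and objects as JSON in quotes. drive_tool: Moves the arm, as the interface text tells. Its arguments: {"type":"object","properties":{"motion":{"type":"array","items":{"type":"array"}},"gripper":{"type":"number"}},"required":["motion"]}

```bash
mkdir -p pics
python3 - <<'E'
from rig import *
import cv2
for n in("top","side"):
    cv2.imwrite(f"pics/{n}0.png",capture(n)[:,:,::-1]); print(n,camera_info(n))
s=read_state(); print(s['time_s'],s['position'],s['tcp_rot'],s['force'],s['opening'])
E
```

```text
top {'fovy': 54.46752203897315, 'cx': 318.8393267683454, 'cy': 203.9664531097405, 'xyz': array([ 0.28987338, -0.02496394,  1.24627493]), 'orientation': array([[ 0.10260401, -0.96759046,  0.23074036],
       [-0.99471325, -0.09881586,  0.02794606],
       [-0.00423953, -0.23238787, -0.97261395]])}
side {'fovy': 55.05556794758935, 'cx': 317.5696907689076, 'cy': 193.45152398102888, 'xyz': array([0.42559408, 0.59636919, 0.82059169]), 'orientation': array([[-0.97813818, -0.16858641,  0.12175518],
       [-0.20760959,  0.75785867, -0.61850505],
       [ 0.01199832, -0.63026095, -0.77629065]])}
0.1 [0.23595211 0.57803597 0.22164811] [[-9.25746743e-01  3.78142569e-01 -1.07960104e-03]
 [ 3.78143931e-01  9.25745312e-01 -1.66892223e-03]
 [ 3.68345062e-04 -1.95324390e-03 -9.99998025e-01]] [-0.68829183 -0.1072955   0.44466153] 1.0035148125646596
```

View pics/top0.png

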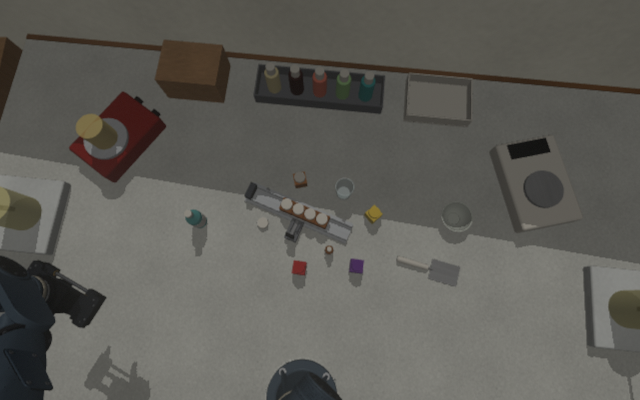

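View pics/side0.png

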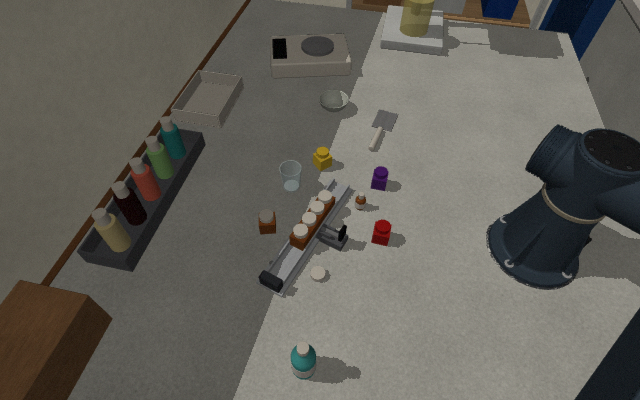

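The top view shows the rail running from the stop at (251,190) to its open end at (350,236). The row's lids lie from (287,204) to (322,219), and the tab is near (293,236). Look-alikes are purple (356,266), red (299,268) and yellow (373,214), plus the spare jar (300,178). Next I'll take close crops.

Run:
```python
import cv2
a=cv2.imread("pics/side0.png")[170:295,250:400]; cv2.imwrite("pics/sc.png",cv2.resize(a,(750,600)[:2] if 0 else None,fx=4.8,fy=4.8,interpolation=cv2.INTER_CUBIC))
a=cv2.imread("pics/top0.png")[165:265,235:368]; cv2.imwrite("pics/tc.png",cv2.resize(a,None,fx=6,fy=6,interpolation=cv2.INTER_CUBIC))
```

```text
(no output)
```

View pics/sc.png

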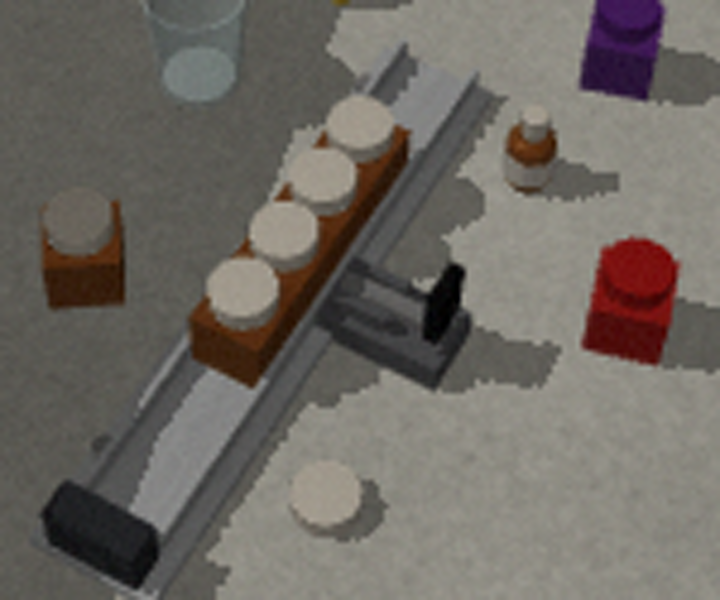

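View pics/tc.png

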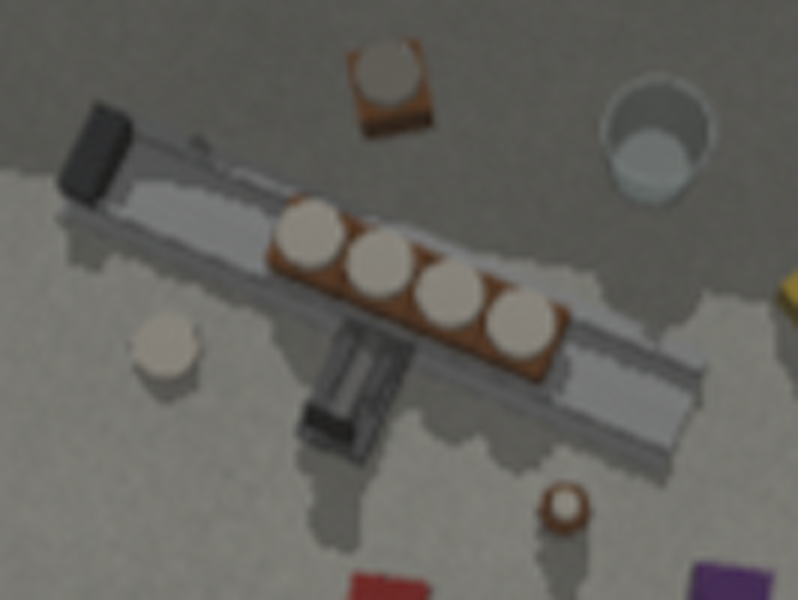

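Both crops show the four amber jars with white lids in the lane. The jar_4 lid, nearest the open end, is at side crop (361,124) and top crop (521,322). The spare jar on the bench and the coloured jars are clearly separate. Next I'll fit the rail pose and the row offset together.

```bash
cat > h.py <<'E'
import numpy as np
from rig import camera_info
from scipy.optimize import least_squares
C={n:camera_info(n) for n in("top","side")}
def proj(n,P):
    c=C[n];f=200/np.tan(np.radians(c["fovy"]/2));q=c["orientation"].T@(np.asarray(P)-c["xyz"])
    return np.array([c["cx"]+f*q[0]/q[2],c["cy"]+f*q[1]/q[2]])
def ray(n,p,z):
    c=C[n];f=200/np.tan(np.radians(c["fovy"]/2))
    d=c["orientation"]@[(p[0]-c["cx"])/f,(p[1]-c["cy"])/f,1]
    return c["xyz"]+d*(z-c["xyz"][2])/d[2]
def un(n,p):
    s,o=((4.8,(250,170)) if n=="side" else (6,(235,165)))
    return (np.array(p)+.5)/s-.5+np.array(o)
E
python3 - <<'E'
from h import *
lid={"side":[(243,286),(285,230),(324,176),(361,124)],"top":[(311,234),(381,263),(451,292),(521,323)]}
wall={"side":[((23,-183,22),(405,46)),((-23,-183,22),(477,77)),((-89,-15,67),(459,267))],
"top":[((23,-183,22),(702,371)),((-23,-183,22),(667,455)),((-89,-15,67),(330,412))]}
def W(v,P):
    x,y,a=v[:3];c,s=np.cos(a),np.sin(a);P=np.array(P)/1e3
    return [x+c*P[0]-s*P[1],y+s*P[0]+c*P[1],P[2]]
def res(v):
    r=[]
    for n in C:
        b=v[4:6] if n=="side" else v[6:8]
        for i,p in enumerate(lid[n]): r.append(proj(n,W(v,(0,v[3]*1e3-40*i,64)))-un(n,p)-b)
        for P,p in wall[n]: r.append(proj(n,W(v,P))-un(n,p)-b)
    return np.array(r).ravel()
f=lambda v:np.r_[res(v),np.asarray(v[4:])/1.5]
o=least_squares(f,[.53,.04,-.3,.05,0,0,0,0],loss="soft_l1")
print(o.x,np.degrees(o.x[2]));print(res(o.x).reshape(-1,2).round(2))
v=o.x
print("j4 back",W(v,(0,v[3]*1e3-140,30)),"open",W(v,(0,-183,0)),"tab",W(v,(-89,-15,49)))
print("axes x",np.cos(v[2]),np.sin(v[2]))
R=lambda P:np.round(np.array([[np.cos(v[2]),np.sin(v[2])],[-np.sin(v[2]),np.cos(v[2])]])@(P[:2]-v[:2]),3)
for nm,n,p,z in[("vial","side",(536,118),.055),("vial","top",(565,500),.055),("beaker","side",(198,75),0),("beaker","top",(655,165),0),("spare","top",(388,72),.056),("lid","top",(166,343),.014),("purple","top",(735,580),.04),("yellow","top",(800,295),.04)]:
    print(nm,R(ray(n,un(n,p),z)))
E
```

```text
[ 0.55143529  0.07699776 -0.31139301  0.03324526 -0.07360129 -0.35325089
  0.48539394  0.18406591] -17.841505403742662
[[-0.01 -0.25]
 [-0.05 -0.08]
 [-0.    0.13]
 [ 0.11  0.03]
 [ 0.4   0.01]
 [ 0.65 -0.88]
 [-1.17  1.89]
 [ 0.09  0.34]
 [-0.02  0.07]
 [ 0.1  -0.06]
 [ 0.26 -0.08]
 [ 0.32 -0.92]
 [ 0.12 -0.99]
 [-1.92  4.73]]
j4 back [np.float64(0.5187272468635189), np.float64(-0.02462289438052649), np.float64(0.03)] open [np.float64(0.49536684501373124), np.float64(-0.09720134864009784), np.float64(0.0)] tab [np.float64(0.4621197322055922), np.float64(0.08998740500157497), np.float64(0.049)]
axes x 0.9519076954412894 -0.3063849528936651
vial [-0.076 -0.143]
vial [-0.074 -0.142]
beaker [ 0.123 -0.115]
beaker [ 0.123 -0.112]
spare [0.098 0.036]
lid [-0.078  0.09 ]
purple [-0.075 -0.238]
yellow [ 0.077 -0.212]
```

```bash
cat > ov.py <<'E'
from h import *
import cv2
def W(v,P):
    x,y,a=v[:3];c,s=np.cos(a),np.sin(a);P=np.array(P)/1e3
    return [x+c*P[0]-s*P[1],y+s*P[0]+c*P[1],P[2]]
def box(x0,x1,y0,y1,z0,z1): return [[(x0,y0,z),(x1,y0,z),(x1,y1,z),(x0,y1,z),(x0,y0,z)] for z in(z0,z1)]
def draw(v,out,ims,roi,t=0):
    d=v[3]*1e3; L=[]
    L+=box(-25,-21,-183,157,22,22)+box(21,25,-183,157,22,22)
    L+=box(-95,-25,-35,5,0,20); L+=box(-93+t,-85+t,-28,-2,31,67); L+=box(-25,25,155,156,8,48)
    L+=box(-20,20,d-140,d+20,8,46)
    o=[]
    for n in("top","side"):
        x0,y0,w,h=roi[n]; k=400/w; b=v[6:8] if n=="top" else v[4:6]
        im=cv2.resize(ims[n][y0:y0+h,x0:x0+w],(400,int(h*k)),interpolation=cv2.INTER_CUBIC)
        im=np.clip(im*1.6,0,255).astype(np.uint8)
        for l in L:
            q=np.array([(proj(n,W(v,p))-b-[x0,y0]+.5)*k-.5 for p in l])
            cv2.polylines(im,[np.int32(q*8)],False,(0,255,0),1,cv2.LINE_AA,3)
        o.append(im)
    H=max(i.shape[0] for i in o); o=[cv2.copyMakeBorder(i,0,H-i.shape[0],0,0,0) for i in o]
    cv2.imwrite(out,np.hstack(o))
E
python3 - <<'E'
from ov import *
v=[.55143529,.07699776,-.31139301,.03324526,-.0736,-.3533,.4854,.184]
draw(v,"pics/ov0.png",{n:cv2.imread(f"pics/{n}0.png") for n in C},{"top":(240,178,115,85),"side":(255,170,110,130)})
E
```

```text
(no output)
```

View pics/ov0.png

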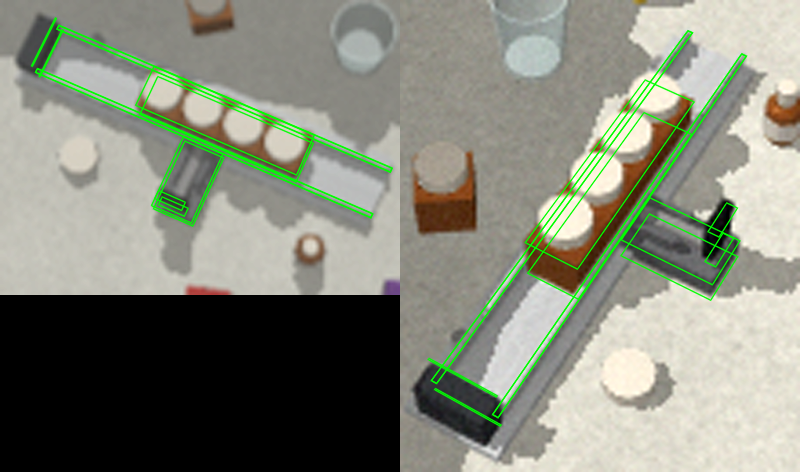

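The overlay agrees with the picture to about 2 mm in both views. The rail is at (0.551, 0.077) with yaw −17.8°. The row is about 102 mm short of the stop, so jar_4's back is at rail y ≈ −107. Next I'll shut the fingers, align the tool (tool −x = rail +x, tool y = rail y) and go behind jar_4.

Request:
drive_tool --motion '[[[0,0,0],[0,0,-0.076]],[[-32,-38,0],[0,0,0]],[[-32,-38,0],[0,0,0]],[[-32,-38,0],[0,0,0]],[[-32,-38,0],[0,0,0]]]' --gripper 0

```text
time_s: 0.6
position: [0.3116, 0.3928, 0.2222]
tcp_rot: [[-0.952, 0.306, -0.0], [0.306, 0.952, -0.001], [0.0, -0.001, -1.0]]
force: [0.9, 0.3, 0.1]
opening: 0.632
grasp_force: 0.0
```

Request:
drive_tool --motion '[[[-32,-38,0],[0,0,0]],[[-32,-38,0],[0,0,0]],[[-32,-38,0],[0,0,0]],[[-32,-38,0],[0,0,0]],[[-32,-38,0],[0,0,0]]]'

```text
time_s: 1.1
position: [0.4057, 0.1628, 0.2225]
tcp_rot: [[-0.952, 0.307, -0.0], [0.307, 0.952, 0.0], [0.0, -0.0, -1.0]]
force: [1.1, 1.2, -0.1]
opening: 0.17
grasp_force: 0.0
```

Request:
drive_tool --motion '[[[-32,-38,0],[0,0,0]],[[-32,-38,0],[0,0,0]],[[-32,-38,0],[0,0,0]],[[-32,-38,0],[0,0,0]],[[0,0,0],[0,0,0]]]'

```text
time_s: 1.6
position: [0.4844, -0.0251, 0.2228]
tcp_rot: [[-0.95, 0.313, 0.004], [0.313, 0.95, -0.003], [-0.005, -0.002, -1.0]]
force: [0.5, 0.1, -1.1]
opening: 0.005
grasp_force: 0.0
```

Request:
drive_tool --motion '[[[-17,-16,0],[0,0,0]],[[-16,-16,0],[0,0,0]],[[0,0,40],[0,0,0]],[[0,0,40],[0,0,0]],[[0,0,0],[0,0,0]]]'

```text
time_s: 2.1
position: [0.4979, -0.0581, 0.1383]
tcp_rot: [[-0.952, 0.307, -0.012], [0.307, 0.952, 0.004], [0.013, 0.0, -1.0]]
force: [-0.3, 0.8, -0.6]
opening: 0.006
grasp_force: 0.0
```

```bash
cat > st.py <<'E'
from h import *
from rig import read_state
s=read_state();v=[.55143529,.07699776,-.31139301];c,k=np.cos(v[2]),np.sin(v[2])
d=s['position'][:2]-np.array(v[:2])
print("t",s['time_s'],"rail mm",np.round([1e3*(c*d[0]+k*d[1]),1e3*(-k*d[0]+c*d[1]),s['position'][2]*1e3],1),"F",np.round(s['force'],1),"yaw err deg",np.degrees(np.arctan2(s['tcp_rot'][1,1],s['tcp_rot'][0,1])-np.pi/2-v[2]).round(2))
E
python3 st.py
```

```text
t 2.1 rail mm [  -9.6 -145.   138.3] F [-0.3  0.8 -0.6] yaw err deg -0.04
```

Request:
drive_tool --motion '[[[0,-5,0],[0,0,0]],[[0,0,30],[0,0,0]],[[0,0,30],[0,0,0]],[[0,0,0],[0,0,0]],[[0,0,0],[0,0,0]]]'

```text
time_s: 2.6
position: [0.5017, -0.0648, 0.0842]
tcp_rot: [[-0.952, 0.306, 0.002], [0.306, 0.952, -0.001], [-0.002, -0.0, -1.0]]
force: [0.2, -0.3, 0.1]
opening: 0.004
grasp_force: 0.0
```

```bash
python3 st.py
python3 - <<'E'
from ov import *
from rig import capture
v=[.55143529,.07699776,-.31139301,.03324526,-.0736,-.3533,.4854,.184]
draw(v,"pics/ov1.png",{n:capture(n)[:,:,::-1] for n in C},{"top":(270,185,100,75),"side":(290,140,90,120)})
E
```

```text
t 2.6 rail mm [  -3.9 -150.2   84.2] F [ 0.2 -0.3  0.1] yaw err deg -0.0
```

View pics/ov1.png

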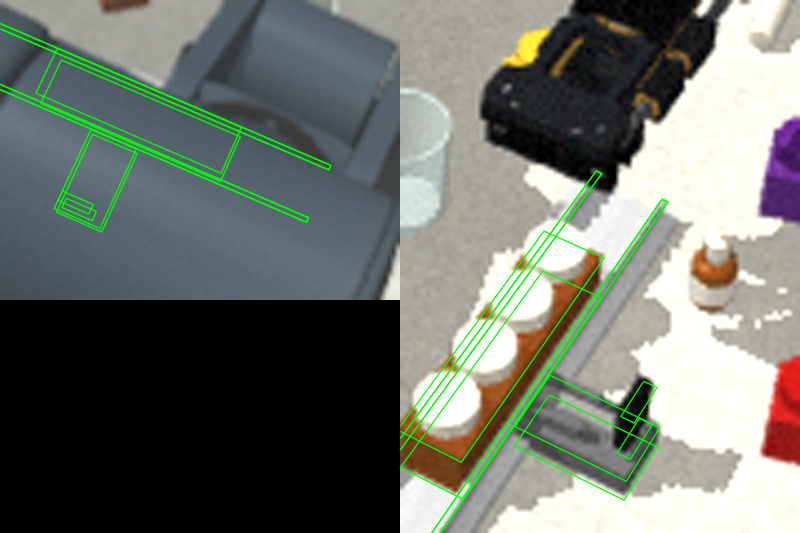

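The side view shows the gripper behind jar_4, over the open lane, with clear space around it. Next I'll descend between jar_4 and the open end.

Request:
drive_tool --motion '[[[-2,0,20],[0,0,0]],[[-2,0,20],[0,0,0]],[[0,0,16],[0,0,0]],[[0,0,0],[0,0,0]],[[0,0,0],[0,0,0]]]'

```text
time_s: 3.2
position: [0.5054, -0.066, 0.0278]
tcp_rot: [[-0.952, 0.307, 0.002], [0.307, 0.952, -0.001], [-0.002, -0.0, -1.0]]
force: [0.1, -0.2, 0.6]
opening: 0.009
grasp_force: 0.0
```

Request:
drive_tool --motion '[[[0,4,0],[0,0,0]],[[0,4,0],[0,0,0]],[[0,4,0],[0,0,0]],[[0,3,0],[0,0,0]],[[0,3,0],[0,0,0]]]'

```text
time_s: 3.7
position: [0.5102, -0.0483, 0.0267]
tcp_rot: [[-0.952, 0.306, 0.0], [0.306, 0.952, -0.0], [-0.0, 0.0, -1.0]]
force: [0.2, 0.2, -0.2]
opening: 0.008
grasp_force: 0.0
```

```bash
python3 st.py
```

```text
t 3.7 rail mm [  -0.8 -131.9   26.7] F [ 0.2  0.2 -0.2] yaw err deg -0.01
```

Request:
drive_tool --motion '[[[0,3,0],[0,0,0]],[[0,3,0],[0,0,0]],[[0,3,0],[0,0,0]],[[0,3,0],[0,0,0]],[[0,3,0],[0,0,0]]]'

```text
time_s: 4.2
position: [0.5148, -0.0342, 0.0265]
tcp_rot: [[-0.952, 0.307, -0.0], [0.307, 0.952, -0.0], [0.0, -0.0, -1.0]]
force: [0.4, -0.4, 0.2]
opening: 0.002
grasp_force: 0.0
```

Request:
drive_tool --motion '[[[0,3,0],[0,0,0]],[[0,3,0],[0,0,0]],[[0,3,0],[0,0,0]],[[0,3,0],[0,0,0]],[[0,3,0],[0,0,0]]]'

```text
time_s: 4.7
position: [0.5196, -0.0202, 0.0268]
tcp_rot: [[-0.952, 0.307, 0.001], [0.307, 0.952, -0.0], [-0.001, -0.0, -1.0]]
force: [-1.6, -4.6, 4.7]
opening: 0.005
grasp_force: 2.9
```

```bash
python3 st.py
```

```text
t 4.7 rail mm [  -0.5 -102.3   26.8] F [-1.6 -4.6  4.7] yaw err deg -0.03
```

Contact with the row shows about 5 N. I'll keep pushing gently.

Request:
drive_tool --motion '[[[0,3,0],[0,0,0]],[[0,3,0],[0,0,0]],[[0,3,0],[0,0,0]],[[0,3,0],[0,0,0]],[[0,3,0],[0,0,0]]]'

```text
time_s: 5.2
position: [0.524, -0.0058, 0.0267]
tcp_rot: [[-0.952, 0.307, 0.0], [0.307, 0.952, -0.0], [-0.0, -0.0, -1.0]]
force: [-1.2, -6.7, 4.7]
opening: 0.002
grasp_force: 3.0
```

Request:
drive_tool --motion '[[[0,3,0],[0,0,0]],[[0,3,0],[0,0,0]],[[0,3,0],[0,0,0]],[[0,3,0],[0,0,0]],[[0,3,0],[0,0,0]]]'

```text
time_s: 5.7
position: [0.5285, 0.0085, 0.0267]
tcp_rot: [[-0.952, 0.307, -0.0], [0.307, 0.952, -0.0], [0.0, -0.0, -1.0]]
force: [-1.2, -5.2, 4.5]
opening: 0.005
grasp_force: 3.1
```

```bash
python3 st.py
python3 - <<'E'
from ov import *
from rig import capture
v=[.55143529,.07699776,-.31139301,.060,-.0736,-.3533,.4854,.184]
draw(v,"pics/ov2.png",{n:capture(n)[:,:,::-1] for n in C},{"top":(240,178,115,20),"side":(250,160,120,150)})
E
```

```text
t 5.7 rail mm [ -0.9 -72.2  26.7] F [-1.2 -5.2  4.5] yaw err deg -0.01
```

View pics/ov2.png

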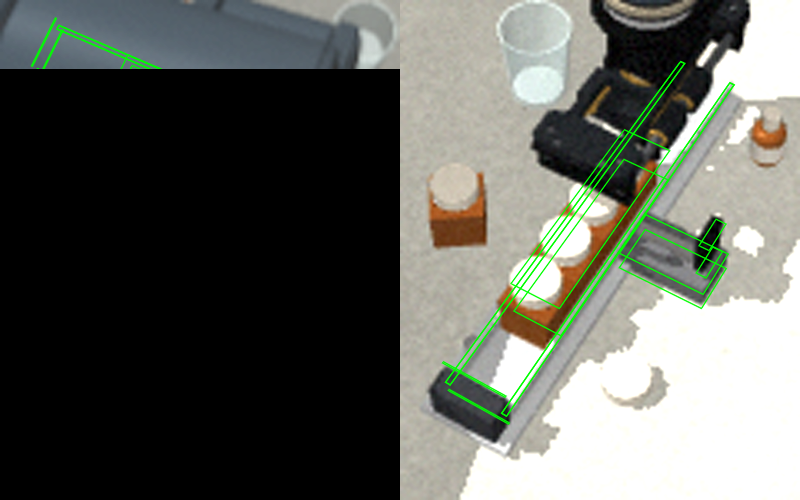

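The train stays closed and upright. jar_1's front is now about 65–70 mm from the stop. I'll continue, slowing near the end.

Request:
drive_tool --motion '[[[0,3,0],[0,0,0]],[[0,3,0],[0,0,0]],[[0,3,0],[0,0,0]],[[0,3,0],[0,0,0]],[[0,3,0],[0,0,0]]]'

```text
time_s: 6.3
position: [0.5329, 0.0226, 0.0266]
tcp_rot: [[-0.952, 0.307, -0.0], [0.307, 0.952, -0.0], [0.0, -0.0, -1.0]]
force: [-2.5, -4.9, 4.6]
opening: 0.007
grasp_force: 3.1
```

Request:
drive_tool --motion '[[[0,3,0],[0,0,0]],[[0,3,0],[0,0,0]],[[0,3,0],[0,0,0]],[[0,3,0],[0,0,0]],[[0,3,0],[0,0,0]]]'

```text
time_s: 6.8
position: [0.5374, 0.0369, 0.0266]
tcp_rot: [[-0.952, 0.307, -0.001], [0.307, 0.952, -0.0], [0.0, -0.0, -1.0]]
force: [-1.1, -5.4, 5.2]
opening: 0.002
grasp_force: 3.1
```

Request:
drive_tool --motion '[[[0,3,0],[0,0,0]],[[0,3,0],[0,0,0]],[[0,3,0],[0,0,0]],[[0,3,0],[0,0,0]],[[0,3,0],[0,0,0]]]'

```text
time_s: 7.3
position: [0.5419, 0.0512, 0.0266]
tcp_rot: [[-0.952, 0.307, -0.001], [0.307, 0.952, -0.0], [0.001, -0.001, -1.0]]
force: [-1.7, -5.4, 6.2]
opening: 0.002
grasp_force: 3.2
```

Request:
drive_tool --motion '[[[0,1,0],[0,0,0]],[[0,1,0],[0,0,0]],[[0,1,0],[0,0,0]],[[0,1,0],[0,0,0]],[[0,1,0],[0,0,0]]]'

```text
time_s: 7.8
position: [0.5435, 0.0558, 0.0266]
tcp_rot: [[-0.952, 0.307, -0.001], [0.307, 0.952, -0.0], [0.001, -0.001, -1.0]]
force: [-1.5, -5.4, 4.3]
opening: 0.008
grasp_force: 3.2
```

```bash
python3 st.py
python3 - <<'E'
from ov import *
from rig import capture
v=[.55143529,.07699776,-.31139301,.135,-.0736,-.3533,.4854,.184]
draw(v,"pics/ov3.png",{n:capture(n)[:,:,::-1] for n in C},{"top":(240,178,115,20),"side":(245,190,90,110)})
E
```

```text
t 7.8 rail mm [ -1.1 -22.6  26.6] F [-1.5 -5.4  4.3] yaw err deg -0.02
```

View pics/ov3.png

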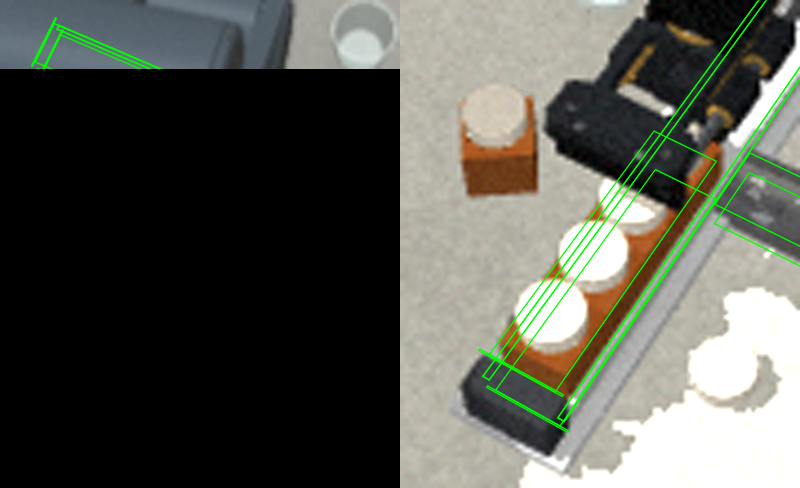

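jar_1 is within about 10 mm of the stop. I'll creep until the force rises.

Request:
drive_tool --motion '[[[0,1,0],[0,0,0]],[[0,1,0],[0,0,0]],[[0,1,0],[0,0,0]],[[0,1,0],[0,0,0]],[[0,1,0],[0,0,0]]]'

```text
time_s: 8.4
position: [0.545, 0.0606, 0.0266]
tcp_rot: [[-0.952, 0.307, -0.001], [0.307, 0.952, -0.0], [0.001, -0.0, -1.0]]
force: [-1.8, -5.2, 5.2]
opening: 0.003
grasp_force: 3.2
```

Request:
drive_tool --motion '[[[0,1,0],[0,0,0]],[[0,1,0],[0,0,0]],[[0,1,0],[0,0,0]]]'

```text
time_s: 8.7
position: [0.5459, 0.0634, 0.0266]
tcp_rot: [[-0.952, 0.307, -0.001], [0.307, 0.952, -0.0], [0.001, -0.001, -1.0]]
force: [-2.8, -6.4, 5.3]
opening: 0.002
grasp_force: 4.4
```

Request:
drive_tool --motion '[[[0,0.7,0],[0,0,0]]]'

```text
time_s: 8.8
position: [0.5459, 0.0635, 0.0266]
tcp_rot: [[-0.952, 0.306, -0.001], [0.306, 0.952, -0.001], [0.001, -0.002, -1.0]]
force: [-2.6, -8.9, 7.3]
opening: 0.004
grasp_force: 5.6
```

Request:
drive_tool --motion '[[[0,0.7,0],[0,0,0]]]'

```text
time_s: 8.9
position: [0.546, 0.0636, 0.0267]
tcp_rot: [[-0.952, 0.306, -0.002], [0.306, 0.952, -0.002], [0.001, -0.002, -1.0]]
force: [-3.3, -11.4, 7.0]
opening: 0.001
grasp_force: 6.9
```

The position has stalled while the force rises to 11 N, so the row is home. I'll hold briefly, back straight off, then go up.

Request:
drive_tool --motion '[[[0,0,0],[0,0,0]],[[0,0,0],[0,0,0]],[[0,0,0],[0,0,0]],[[0,-4,0],[0,0,0]],[[0,-12,0],[0,0,0]]]'

```text
time_s: 9.4
position: [0.5417, 0.0506, 0.0262]
tcp_rot: [[-0.952, 0.306, 0.0], [0.306, 0.952, 0.001], [0.0, 0.001, -1.0]]
force: [-0.0, -0.1, 0.2]
opening: 0.006
grasp_force: 0.0
```

Request:
drive_tool --motion '[[[0,-25,0],[0,0,0]],[[0,0,-30],[0,0,0]],[[0,0,-40],[0,0,0]],[[0,0,-20],[0,0,0]],[[0,0,0],[0,0,0]]]'

```text
time_s: 9.9
position: [0.536, 0.0258, 0.119]
tcp_rot: [[-0.952, 0.307, 0.006], [0.307, 0.952, -0.0], [-0.006, 0.002, -1.0]]
force: [0.4, 0.3, -0.3]
opening: 0.005
grasp_force: 0.0
```

```bash
python3 st.py
```

```text
t 9.9 rail mm [  1.  -53.5 119. ] F [ 0.4  0.3 -0.3] yaw err deg -0.04
```

Request:
drive_tool --motion '[[[32,10,0],[0,0,0]],[[32,10,0],[0,0,0]],[[32,10,0],[0,0,0]],[[30,8,0],[0,0,0]],[[0,0,0],[0,0,0]]]'

```text
time_s: 10.4
position: [0.419, 0.1026, 0.1151]
tcp_rot: [[-0.952, 0.305, -0.01], [0.305, 0.953, 0.001], [0.01, -0.002, -1.0]]
force: [-0.8, -0.0, 0.2]
opening: 0.007
grasp_force: 0.0
```

Request:
drive_tool --motion '[[[0,0,30],[0,0,0]],[[0,0,30],[0,0,0]],[[0,0,14],[0,0,0]],[[0,0,0],[0,0,0]]]'

```text
time_s: 10.8
position: [0.4247, 0.1005, 0.0402]
tcp_rot: [[-0.952, 0.307, -0.005], [0.307, 0.952, 0.0], [0.005, -0.001, -1.0]]
force: [0.2, -0.1, 0.4]
opening: 0.003
grasp_force: 0.0
```

```bash
python3 st.py
python3 - <<'E'
from ov import *
from rig import capture
v=[.55143529,.07699776,-.31139301,.135,-.0736,-.3533,.4854,.184]
draw(v,"pics/ov4.png",{n:capture(n)[:,:,::-1] for n in C},{"top":(240,178,115,85),"side":(250,180,120,120)})
E
```

```text
t 10.8 rail mm [-127.9  -16.4   40.2] F [ 0.2 -0.1  0.4] yaw err deg -0.06
```

View pics/ov4.png

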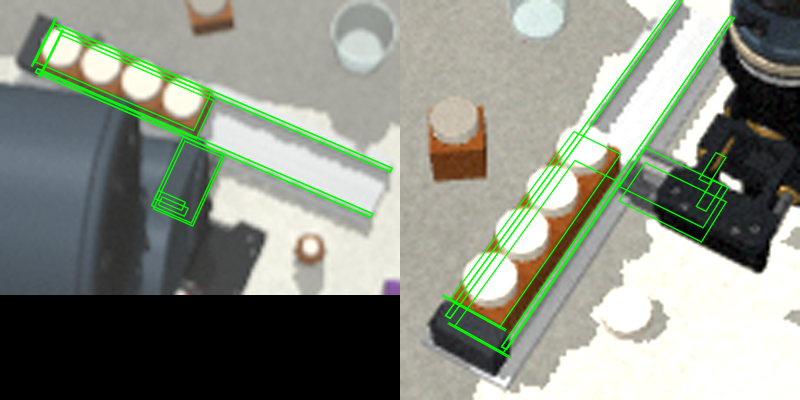

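The row is closed against the stop, with all lids evenly spaced. The tool is outside the tab, at rail x −128 and y −16. I'll push along rail +x.

Request:
drive_tool --motion '[[[-5,0,0],[0,0,0]],[[-5,0,0],[0,0,0]],[[-5,0,0],[0,0,0]],[[-4,0,0],[0,0,0]],[[-4,0,0],[0,0,0]]]'

```text
time_s: 11.4
position: [0.4485, 0.0936, 0.0429]
tcp_rot: [[-0.952, 0.307, 0.001], [0.307, 0.952, -0.0], [-0.001, 0.0, -1.0]]
force: [0.3, -0.5, -1.5]
opening: 0.006
grasp_force: 0.0
```

Request:
drive_tool --motion '[[[-3,0,0],[0,0,0]],[[-3,0,0],[0,0,0]],[[-3,0,0],[0,0,0]],[[-3,0,0],[0,0,0]],[[-3,0,0],[0,0,0]]]'

```text
time_s: 11.9
position: [0.4618, 0.0891, 0.0425]
tcp_rot: [[-0.952, 0.307, -0.001], [0.307, 0.952, 0.0], [0.001, -0.0, -1.0]]
force: [-1.3, 0.6, 1.0]
opening: 0.008
grasp_force: 0.8
```

Request:
drive_tool --motion '[[[-3,0,0],[0,0,0]],[[-3,0,0],[0,0,0]],[[-3,0,0],[0,0,0]],[[-3,0,0],[0,0,0]],[[-3,0,0],[0,0,0]]]'

```text
time_s: 12.4
position: [0.4765, 0.0845, 0.0425]
tcp_rot: [[-0.952, 0.307, -0.0], [0.307, 0.952, 0.0], [0.0, 0.0, -1.0]]
force: [-1.4, 1.2, -0.5]
opening: 0.006
grasp_force: 0.8
```

```bash
python3 st.py
```

```text
t 12.4 rail mm [-73.6 -15.8  42.5] F [-1.4  1.2 -0.5] yaw err deg -0.02
```

Contact shows about 1.5 N, as expected, with about 16 mm to go.

Request:
drive_tool --motion '[[[-3,0,0],[0,0,0]],[[-3,0,0],[0,0,0]],[[-3,0,0],[0,0,0]],[[-2,0,0],[0,0,0]],[[-1,0,0],[0,0,0]]]'

```text
time_s: 12.9
position: [0.4881, 0.0808, 0.0426]
tcp_rot: [[-0.952, 0.307, 0.0], [0.307, 0.952, -0.0], [-0.0, 0.0, -1.0]]
force: [-1.1, 1.3, -0.2]
opening: 0.005
grasp_force: 0.8
```

Request:
drive_tool --motion '[[[-1,0,0],[0,0,0]],[[-1,0,0],[0,0,0]],[[-1,0,0],[0,0,0]]]'

```text
time_s: 13.2
position: [0.4906, 0.0799, 0.0426]
tcp_rot: [[-0.952, 0.307, -0.0], [0.307, 0.952, 0.0], [0.0, 0.0, -1.0]]
force: [-1.5, 1.9, -0.6]
opening: 0.006
grasp_force: 0.8
```

Request:
drive_tool --motion '[[[-1,0,0],[0,0,0]]]'

```text
time_s: 13.3
position: [0.4907, 0.0799, 0.0425]
tcp_rot: [[-0.952, 0.307, -0.002], [0.307, 0.952, 0.0], [0.002, -0.0, -1.0]]
force: [-3.2, 3.7, 1.4]
opening: 0.009
grasp_force: 2.1
```

```bash
python3 st.py
```

```text
t 13.3 rail mm [-58.7 -15.9  42.5] F [-3.2  3.7  1.4] yaw err deg -0.03
```

Request:
drive_tool --motion '[[[-1,0,0],[0,0,0]],[[-1,0,0],[0,0,0]],[[0,0,0],[0,0,0]],[[0,0,0],[0,0,0]]]'

```text
time_s: 13.7
position: [0.4907, 0.0797, 0.0424]
tcp_rot: [[-0.952, 0.307, -0.005], [0.307, 0.952, 0.001], [0.005, -0.001, -1.0]]
force: [-5.1, 4.8, 3.5]
opening: 0.004
grasp_force: 3.0
```

Request:
drive_tool --motion '[[[4,0,0],[0,0,0]],[[15,0,0],[0,0,0]],[[30,0,0],[0,0,0]],[[0,0,-40],[0,0,0]],[[0,0,-40],[0,0,0]]]'

```text
time_s: 14.2
position: [0.446, 0.0939, 0.1226]
tcp_rot: [[-0.952, 0.306, -0.002], [0.306, 0.952, -0.001], [0.002, -0.001, -1.0]]
force: [1.0, -0.1, 0.1]
opening: 0.005
grasp_force: 0.0
```

Request:
drive_tool --motion '[[[0,40,-20],[0,0,0]],[[0,40,-20],[0,0,0]],[[0,40,0],[0,0,0]],[[0,40,0],[0,0,0]],[[0,40,0],[0,0,0]]]'

```text
time_s: 14.7
position: [0.51, 0.286, 0.1635]
tcp_rot: [[-0.952, 0.307, 0.004], [0.307, 0.952, 0.0], [-0.004, 0.002, -1.0]]
force: [0.3, -1.0, -0.7]
opening: 0.006
grasp_force: 0.0
```

Request:
drive_tool --motion '[[[0,40,0],[0,0,0]],[[0,40,0],[0,0,0]],[[0,40,0],[0,0,0]],[[0,0,0],[0,0,0]],[[0,0,0],[0,0,0]]]'

```text
time_s: 15.2
position: [0.5454, 0.399, 0.1622]
tcp_rot: [[-0.952, 0.305, 0.001], [0.305, 0.952, -0.001], [-0.001, -0.0, -1.0]]
force: [0.1, -0.2, 0.2]
opening: 0.006
grasp_force: 0.0
```

```bash
python3 st.py
python3 - <<'E'
from ov import *
from rig import capture
v=[.55143529,.07699776,-.31139301,.135,-.0736,-.3533,.4854,.184]
draw(v,"pics/ov5.png",{n:capture(n)[:,:,::-1] for n in C},{"top":(240,178,115,85),"side":(250,180,120,120)},t=45)
E
```

```text
t 15.2 rail mm [-104.4  304.7  162.2] F [ 0.1 -0.2  0.2] yaw err deg 0.06
```

View pics/ov5.png

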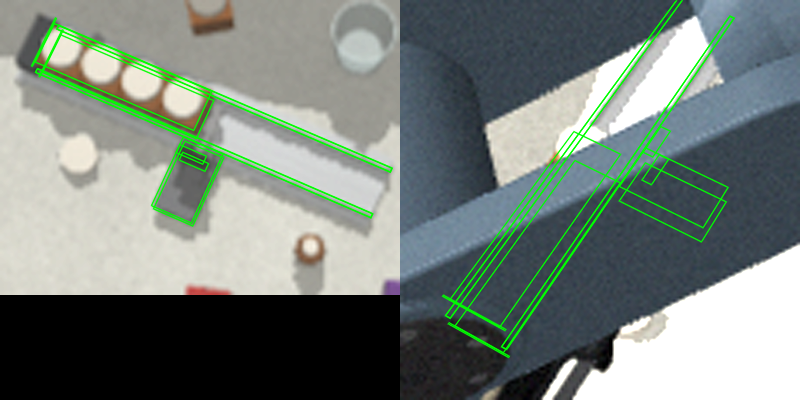

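The top view shows the row closed against the stop and the tab at the fully-across position. The bystanders in view are in place and the arm is clear, so I'll hand in.

```bash
python3 -c "from rig import hand_in; print(hand_in())"
```

```text
the job is handed in; nothing more can be done
None
```

The row of four jars was pushed home against the end stop, the retainer's tongue was pushed fully across behind jar_4, the arm is clear, and the job was handed in at about 15 s; the hand-in returned no verdict, so the result rests on the contact forces and the last top picture.

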